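# Swing the line-marking gauge clear and load the next cup on the banding wheel

## Robot

A 6-joint arm with a two-finger parallel gripper is mounted at the origin on a cart in front of the work surface, level with it; the furniture and walls round the work are solid. World frame = base frame: x ahead of the robot, y to its left, z up, the work surface at z = 0. Lengths are in mm, angles in rad, forces in N, time in s.
With the tool pointing down it reaches from about 275 to 750 mm from the base axis. Payload 10.2 kg.
Tool frame: the origin (TCP) lies at the centre of the arm's flange, where the gripper is bolted on; the fingertips stand 173 mm ahead of it and the grasp point (between the pads) lies 155 mm ahead of it; z points along the fingers, y is the line along which they close (so a half turn about z gives the same grasp; the last joint's range is limited). The gripper opens to 85 mm and grips with 20 to 120 N. Pads are 22 mm wide; open, the fingers measure 114 mm over their backs; the gripper's body (76 mm by 85 mm) begins 54 mm behind the grasp point. The pads swing forward as they close: fully open they stand 13 mm farther back than shut.
Start: joints at [-1.53, 0.313, 1.498, -0, 1.331, -0.223], TCP at [136.881, -506.849, 404.694] pointing down, gripper open.
Joint ranges: [-2.94, 2.94], [-0.97, 2.17], [0.19, 2.56], [-1.23, 4.37], [0.02, 3.11], [-2.88, 2.88]. Speed limits (rad/s): [2.39, 2.39, 3.01, 3.14, 3.14, 3.14].

## Interface

Orientations are given as a unit quaternion [w, x, y, z].
In Python, from rig import ctrl, viewer, finish_job, sense gives the robot as it stands (ctrl), with the cameras (viewer), the job as plain functions and the readings as plain functions.
- The arm moves only by the shell command python3 steer.py 'ROWS' [OPENING] [FORCE]. ROWS is a JSON list of rows, 1 to 8 of them, each of 6 numbers: dx, dy, dz in mm, then a rotation vector rx, ry, rz in rad; each row is the pose to reach, as a shift and turn from the pose commanded when the command began, along the tool's axes at that moment; what a row does not reach only later rows make up. A row lasts 1/10 s, in which the tool goes at most 50 mm and 0.15 rad, less where a joint would pass 70% of its speed; a pose out of reach is approached as far as the arm can. OPENING is the opening from 0.0 (shut) to 1.0 (fully open), set as the command begins (- or left out keeps the last). The fingers move at their own pace and stop on an object; FORCE is the grip in N (left out, the last holds). Time passes only in rows, so rows that do not move let the fingers close. It prints the time, the measured TCP pose, the force, the opening and the grip force at its end.
- sense(): the state, without advancing time (a new reading comes with each control period).
- viewer.capture(name): name is "scene" or "top" or "wrist"; returns the picture (420x560x3 uint8, red, green, blue); there is no depth.
- viewer.calibration(name): a dict with "fx", "fy", "cx", "cy" (pixels), "distortion" ([k1, k2, p1, p2, k3] as OpenCV has them; the pictures are not rectified), "position" and "attitude" of the camera in the world. Camera axes: x right, y down, z forward; pixel columns grow to the right and rows downward; lengths in mm; the calibration is good to about 2 mm. A picture is of the moment at which its call begins: read the wrist's pose just before it. calibration takes no time and is no camera call; for the wrist camera it gives the pose at the moment of the call.
- finish_job(): hands the job in; it is judged then, once.
The state is a dict: "time_s": time; "joints": joint angles; "dq": joint speeds; "tau": joint torques, N m; "eef_pos": TCP position; "ee_rot": TCP orientation; "force": force on the tool from outside, world axes, zero at the start; "wrist_torque": the same for the moment, N m; "grip_width": opening from 0.0 (shut) to 1.0 (fully open); "grip_force": force on a finger pad.
Only numpy, scipy, OpenCV 4.12 (cv2) and the standard library are available. Lean on these libraries where they do the work, as an engineer would, in place of code of your own. Each camera call takes 0.05 s, during which the arm holds its last target. There are 200 camera calls.

## Task

The pencil arm of the line-marking gauge still stands across the banding wheel. Swing it right back against its parking stop, then take the brown unfired cup from the row of three at the front left of the table and gently stand it upright in the middle of the wheel head, ready for marking. Do not tip the cup or drop it, and leave the green and the cream cup where they are.

Things in the scene. Friction and masses are not known exactly. Their poses are not given: they have to be found in the camera images.
- gauge_arm (a joint): Swing of the gauge's arm about its upright post, rad. 0 = working stop (arm across the wheel), 1.45 = parking stop; it grows counter-clockwise seen from above, so the arm comes round towards the robot's side of the post. Stiff pivot: about 1 N at the knob moves it, and it stays where it is left.
- gauge_knob (a point): Black upright knob on the arm, to move it by: round, 23 mm diameter from 9 mm below this point to 8 mm above it, top 14 mm above, narrower neck below. This point is on the knob's axis, 160 mm above the table, 105 mm from the post's axis; x points along the arm, away from the post. The arm is a 9 mm steel rod, its top 30 mm below this point.
- pencil_point (a point): Point of the red pencil that a dark steel block holds at the arm's end, sloping down and outwards: 210 mm from the post's axis, 85 mm above the table. The block is 80 mm beyond the knob; the pencil's upper end is 171 mm above the table.
- gauge_pivot (a point): The pivot axis of the arm: this point is on the post's axis, 160 mm above the table (top of the post at 165 mm). The gauge has a heavy round green foot of 110 mm diameter and does not move; the arm turns about the vertical through this point.
- brown_cup: The cup to load, one of the three at the front left: brown-grey speckled unfired clay, round, no handle, open at the top, 59 mm diameter at the rim, nearly straight sides, narrowing to 44 mm at the foot, 63 mm high, wall about 5 mm, 0.11 kg. Origin: centre of its underside; z up.
- wheel_middle (a point): Centre of the top face of the banding wheel's round iron head (212 mm diameter, flat, 61 mm above the table). The head turns freely about the vertical through this point.
- green_cup: Dark green glazed cup, 60 mm diameter, 71 mm high, a bystander. Origin: centre of its underside.
- cream_cup: Cream speckled glazed cup, 52 mm diameter, 61 mm high, a bystander. Origin: centre of its underside.

How it is judged:
By the outcome, as a careful person would: the job done as asked, in the order asked, and still so for the second after the job is handed in, with the robot touching nothing.
It also fails if it takes over 64 s, if anything falls off the work surface, if the arm or the gripper's body presses on something with over 40 N, if the wrist force passes 120 N, or if a joint passes its speed limit or range.

## Working session

There is one attempt and no reset: what is moved stays moved. The work goes in short steps, Python scripts to look and compute and a shell command to move; the robot and the scene stay as the last step left them, time stands still between calls to the robot, and variables do not carry over. Pictures are saved under pics/ and viewed, at most 10 in all, crops included, and the job is handed in when it is done.

```bash
ls; mkdir -p pics; python3 - <<'E'
from rig import ctrl, viewer, finish_job, sense
import cv2
for n in("scene","top"):
    cv2.imwrite(f"pics/{n}0.png",viewer.capture(n)[:,:,::-1]); print(viewer.calibration(n))
print(sense())
E
```

```text
pics
rig.py
steer.py
{'fx': 469.17531099742513, 'fy': 469.17531099742513, 'cx': 277.6239031494148, 'cy': 207.9943102578227, 'distortion': array([-0.0059374,  0.       ,  0.       ,  0.       ,  0.       ]), 'position': array([-83.13562212, 883.25558003, 736.64074419]), 'attitude': array([ 0.1409063 , -0.24713737,  0.82634493, -0.48602735])}
{'fx': 407.06854259814344, 'fy': 407.06854259814344, 'cx': 283.26872650204473, 'cy': 211.87009678726872, 'distortion': array([-0.10567446,  0.        ,  0.        ,  0.        ,  0.        ]), 'position': array([ 320.88698779,  -47.04955737, 1032.21016192]), 'attitude': array([ 0.08145094, -0.67629159,  0.7272773 , -0.08404262])}
{'time_s': 0.1, 'joints': array([-1.53042392e+00,  3.13355967e-01,  1.49835676e+00,  1.21441782e-05,
        1.33102325e+00, -2.23410409e-01]), 'dq': array([-0.0014147 , -0.00191377, -0.00267463,  0.00063937,  0.00120326,
        0.00194008]), 'tau': array([ 2.40325186e-03, -4.12900472e+01, -2.60142803e+01, -1.97830295e-04,
        3.02821136e-03,  9.04799947e-06]), 'eef_pos': array([ 136.86776642, -506.80233563,  404.21331947]), 'ee_rot': array([-5.68732753e-04,  9.91314957e-01,  1.31507904e-01,  5.81179974e-05]), 'force': array([-0.49132021,  0.13519222, -1.31803019]), 'wrist_torque': array([ 0.10157475, -0.05067025,  0.00918502]), 'grip_force': 0.0, 'grip_width': 1.0020082957189305}
```

View pics/scene0.png

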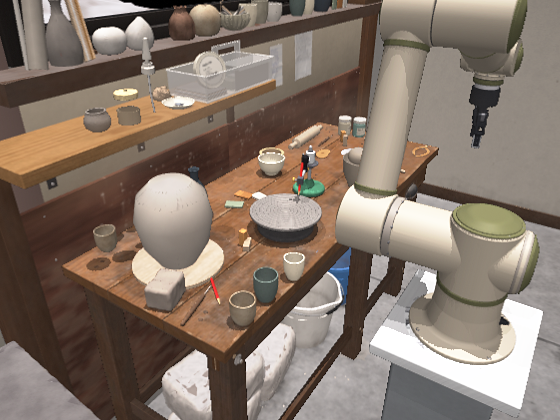

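View pics/top0.png

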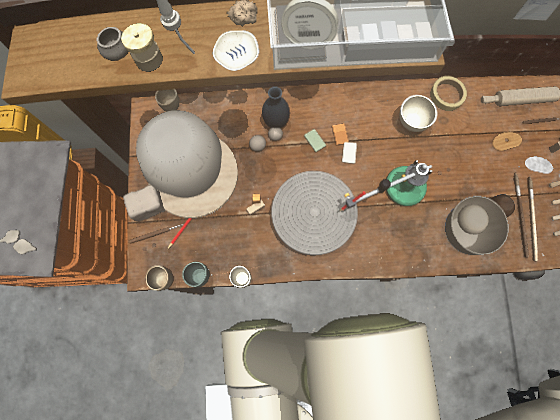

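The scene view shows the brown cup at (243,308), the green at (265,285) and the cream at (294,266). In the top view the wheel is at (314,212), the gauge post near (420,172), and the brown cup's rim near (158,278). I'll zoom in on both areas.

```bash
cat > h.py <<'E'
import numpy as np,cv2
from scipy.spatial.transform import Rotation as R
from rig import ctrl, viewer, finish_job, sense
def rot(q): return R.from_quat(np.r_[q[1:],q[0]]).as_matrix()
def ray(c,uv):
    K=np.array([[c['fx'],0,c['cx']],[0,c['fy'],c['cy']],[0,0,1.]])
    p=cv2.undistortPoints(np.array([[uv]],float),K,c['distortion'])[0,0]
    return c['position'],rot(c['attitude'])@np.r_[p,1]
def plane(c,uv,z):
    o,d=ray(c,uv); return o+d*(z-o[2])/d[2]
def proj(c,X):
    A=rot(c['attitude']); K=np.array([[c['fx'],0,c['cx']],[0,c['fy'],c['cy']],[0,0,1.]])
    p=A.T@(np.array(X,float)-c['position']); return cv2.projectPoints(p[None],np.zeros(3),np.zeros(3),K,c['distortion'])[0].ravel()
def totool(d):
    return rot(sense()['ee_rot']).T@np.array(d,float)
E
python3 - <<'E'
import cv2,numpy as np
t=cv2.imread("pics/top0.png");s=cv2.imread("pics/scene0.png")
a=cv2.resize(t[140:270,260:460],None,fx=4,fy=4,interpolation=2)[:,:800]
cv2.imwrite("pics/g.png",a)
b=cv2.resize(t[255:305,135:265],None,fx=6,fy=6,interpolation=2)
d=cv2.resize(s[140:230,240:370],None,fx=6,fy=6,interpolation=2)[:300]
cv2.imwrite("pics/c.png",np.vstack([b,d]))
E
```

```text
(no output)
```

View pics/g.png

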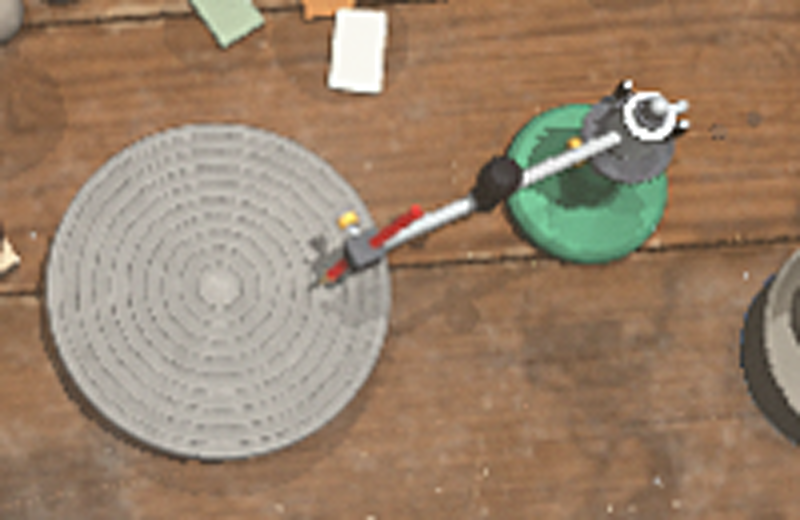

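View pics/c.png

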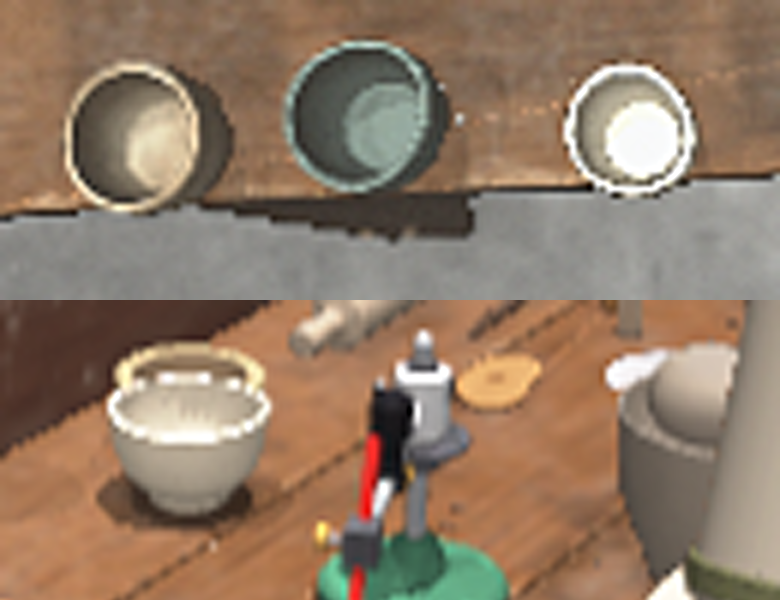

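The gauge crop gives the post top at (422.5,168.7), the knob at (385,185) and the wheel centre at (314.8,212.9). The cup crop gives the rims: brown (157.2,277.8), green (195.3,274.5), cream (239.8,276.7).

```bash
python3 - <<'E'
from h import *
t=viewer.calibration("top"); s=viewer.calibration("scene"); np.set_printoptions(precision=1,suppress=True)
P=plane(t,(422.5,168.7),168);Kn=plane(t,(385,185),170)
W=plane(t,(314.8,212.9),61)
for n,uv,z in(("foot",(406.7,186.2),10),("wheel",(314.8,212.9),61),("post",(422.5,168.7),165),("knob",(385,185),168),("pencil",(341.3,210.5),85),("brown",(157.2,277.8),63),("green",(195.3,274.5),71),("cream",(239.8,276.7),61)):
    X=plane(t,uv,z); print(n,X,"scene px",proj(s,X))
d=Kn-P;print(np.linalg.norm(d),np.degrees(np.arctan2(d[1],d[0])))
# wheel & brown radii by mask in scene: colour centroid of green foot
im=viewer.capture("top").astype(int)
m=((im[...,1]>im[...,0]+40)&(im[...,1]>im[...,2]+15)).astype(np.uint8); m[:,:370]=0;m[:,450:]=0
c=max(cv2.findContours(m,0,1)[0],key=cv2.contourArea);e=cv2.fitEllipse(cv2.convexHull(c));print(e,plane(t,e[0],10))
w=viewer.calibration("wrist");print(w, sense()['eef_pos'])
E
```

```text
foot [ 610.6 -390.4   10. ] scene px [308.9 187.6]
wheel [ 544.5 -136.    61. ] scene px [286.1 210.1]
post [ 605.5 -381.1  165. ] scene px [310.8 146.6]
knob [ 572.  -288.6  168. ] scene px [305.4 157.2]
pencil [ 540.2 -197.8   85. ] scene px [298.5 195.1]
brown [412.6 253.2  63. ] scene px [242.5 298.6]
green [413.8 159.1  71. ] scene px [266.2 273.6]
cream [402.5  55.2  61. ] scene px [293.6 257.1]
97.7000787135898 109.7536301350436
((407.7245178222656, 191.65196228027344), (24.227802276611328, 38.702911376953125), 84.06060028076172) [ 595.5 -390.9   10. ]
{'fx': 318.92133547592516, 'fy': 318.92133547592516, 'cx': 281.39417528969136, 'cy': 212.5359842187904, 'distortion': array([-0.,  0.,  0.,  0.,  0.]), 'position': array([ 213.1, -486.9,  373. ]), 'attitude': array([ 0.1,  0.8, -0.6, -0.1])} [ 136.9 -506.8  404.3]
```

Post ≈ (610,-387) and knob ≈ (572,-289), a 105 mm radius, so the arm stands at 111° and should park at about 194°. I'll go above the knob and turn the fingers so they close along its tangent.

```bash
python3 steer.py '[[40,-8,0,0,0,0.1],[85,-17,0,0,0,0.25],[132,-27,0,0,0,0.4],[180,-37,0,0,0,0.54],[228,-46,0,0,0,0.68],[275,-56,0,0,0,0.82],[322,-65,0,0,0,0.96],[370,-75,0,0,0,1.1]]' 0.7
python3 - <<'E'
from h import *
s=sense();A=rot(s['ee_rot']);print(A.round(3))
d=np.array([572,-289,404.7])-s['eef_pos'];print(A.T@d)
y=np.array([np.cos(np.radians(-159)),np.sin(np.radians(-159)),0]);v=A.T@y;print(np.arctan2(-v[0],v[1]))
E
```

```text
time_s: 0.95
eef_pos: [453.6, -348.5, 404.6]
ee_rot: [-0.0, 0.923, -0.384, -0.0]
force: [0.5, -0.8, -0.4]
grip_width: 0.699
grip_force: 0.0
[[ 0.705 -0.709 -0.   ]
 [-0.709 -0.705  0.   ]
 [-0.     0.    -1.   ]]
[  41.2841004  -125.90528904   -0.15026294]
0.41585866925245885
```

```bash
python3 steer.py '[[14,-42,0,0,0,0.14],[28,-85,0,0,0,0.28],[41,-125,0,0,0,0.41],[41,-125,0,0,0,0.41],[41,-125,0,0,0,0.41]]'
python3 - <<'E'
from h import *
print(sense()['eef_pos'],rot(sense()['ee_rot']).round(3).tolist())
c=viewer.calibration("wrist");im=viewer.capture("wrist")
cv2.imwrite("pics/w1.png",im[:,:,::-1])
print("knob top expected",proj(c,(572,-289,174)),"post",proj(c,(610,-387,165)))
E
```

```text
time_s: 1.45
eef_pos: [569.7, -289.5, 404.0]
ee_rot: [0.0, 0.828, -0.561, -0.001]
force: [-0.6, -0.2, -0.2]
grip_width: 0.702
grip_force: 0.0
[ 569.71112051 -289.46358637  403.99179429] [[0.371, -0.929, -0.001], [-0.929, -0.371, 0.0], [-0.001, 0.001, -1.0]]
knob top expected [275.86637577 233.22291164] post [276.935994    64.16332127]
```

View pics/w1.png

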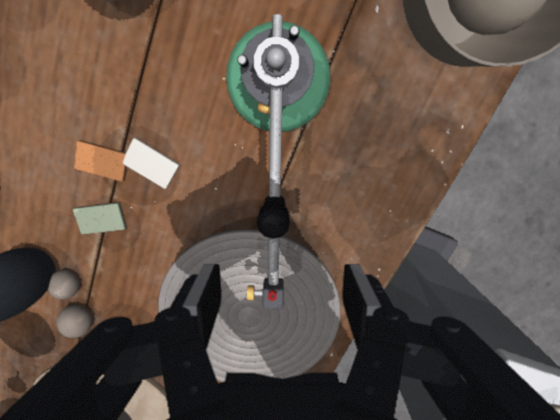

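The wrist view shows the post top at (277,60), the knob blob centred near (273,217), and the arm rod running straight down the picture between the open fingers.

```bash
python3 - <<'E'
from h import *
c=viewer.calibration("wrist");print(rot(c['attitude']).round(2).tolist(),c['position'])
P=plane(c,(277,60),165);print("post",P)
for uv,z in(((273,217),160),((273,214),172),((272,295),130)):
    X=plane(c,uv,z);d=X-P;print(X,np.hypot(*d[:2]),np.degrees(np.arctan2(d[1],d[0])))
E
```

```text
[[-0.93, -0.35, -0.12], [-0.37, 0.88, 0.29], [0.0, 0.31, -0.95]] [ 597.77484535 -365.08001154  372.93270786]
post [ 610.10376684 -389.94313198  165.        ]
[ 575.85849127 -294.972925    160.        ] 100.95582753441204 109.82878006940331
[ 577.8563741 -300.8877966  172.       ] 94.71402798956986 109.90558083741745
[ 547.36454809 -217.20694026  130.        ] 183.77704290741013 109.96144174335083
```

```bash
python3 steer.py '[[2,-3,0,0,0,0.03],[2,-3,32,0,0,0.03],[2,-3,64,0,0,0.03],[2,-3,85,0,0,0.03],[2,-3,96,0,0,0.03],[2,-3,96,0,0,0.03]]' 0.7 20; python3 steer.py '[[0,0,0,0,0,0],[0,0,0,0,0,0],[0,0,0,0,0,0],[0,0,0,0,0,0]]' 0.45
python3 -c "
from h import *
c=viewer.calibration('wrist');cv2.imwrite('pics/w2.png',viewer.capture('wrist')[:,:,::-1])"
```

```text
time_s: 2.1
eef_pos: [572.1, -291.3, 307.9]
ee_rot: [0.0, 0.819, -0.574, -0.001]
force: [0.5, -0.0, -0.1]
grip_width: 0.699
grip_force: 0.0
time_s: 2.5
eef_pos: [572.9, -290.7, 309.4]
ee_rot: [0.0, 0.819, -0.574, 0.0]
force: [0.1, -0.1, -0.8]
grip_width: 0.446
grip_force: 0.0
```

View pics/w2.png

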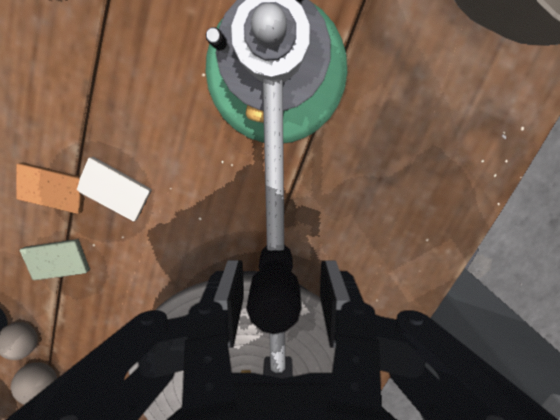

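The knob stands between the pads near (275,300), close to the left (trailing) finger. Sweeping round the arc now.

```bash
python3 steer.py '[[0.8,12.6,0,0,0,-0.12],[3,25,0,0,0,-0.24],[6.7,37,0,0,0,-0.36],[11.9,48.5,0,0,0,-0.48],[18.3,59.3,0,0,0,-0.6],[26,69.2,0,0,0,-0.72],[34.9,78.2,0,0,0,-0.84],[34.9,78.2,0,0,0,-0.84]]'
```

```text
time_s: 3.35
eef_pos: [510.7, -351.1, 308.9]
ee_rot: [0.0, 0.982, -0.19, 0.0]
force: [0.7, -0.6, 0.5]
grip_width: 0.447
grip_force: 0.0
```

```bash
python3 steer.py '[[0.8,12.6,0,0,0,-0.12],[3,25,0,0,0,-0.24],[6.7,37,0,0,0,-0.36],[11.9,48.5,0,0,0,-0.48],[15.5,55,0,0,0,-0.55],[18.3,59.3,0,0,0,-0.6],[18.3,59.3,0,0,0,-0.6]]'; python3 steer.py '[[0,2,0,0,0,0],[0,4,0,0,0,0],[0,4,0,0,0,0]]'
```

```text
time_s: 4.05
eef_pos: [508.0, -404.1, 308.1]
ee_rot: [-0.013, 0.994, 0.11, -0.002]
force: [-11.1, 56.7, 21.0]
grip_width: 0.451
grip_force: 29.3
time_s: 4.35
eef_pos: [508.8, -405.6, 307.8]
ee_rot: [-0.018, 0.994, 0.11, -0.004]
force: [-18.8, 74.5, 28.0]
grip_width: 0.449
grip_force: 39.4
```

```bash
python3 steer.py '[[0,1.5,0,0,0,0],[0,3,0,0,0,0],[0,3,0,0,0,0]]'; python3 -c "
from h import *
c=viewer.calibration('wrist');cv2.imwrite('pics/w3.png',viewer.capture('wrist')[:,:,::-1])"
```

```text
time_s: 4.65
eef_pos: [509.4, -406.7, 307.6]
ee_rot: [-0.021, 0.994, 0.111, -0.006]
force: [-25.9, 89.4, 33.2]
grip_width: 0.453
grip_force: 47.2
```

View pics/w3.png

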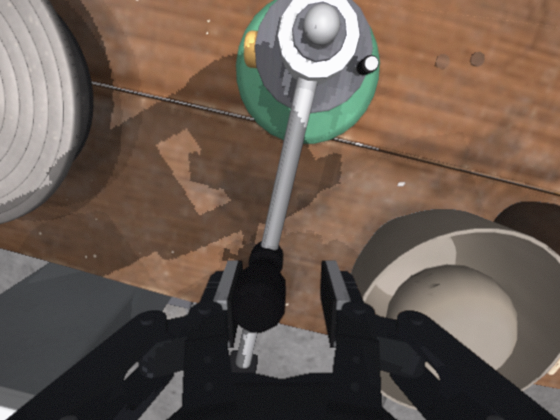

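The knob, at (258,295), is pressed against the left pad and the force shows a hard stop. The arm must be checked against the parking angle, so I'm backing off.

```bash
python3 steer.py '[[0,-6,0,0,0,0],[0,-12,0,0,0,0],[0,-15,0,0,0,0],[0,-15,0,0,0,0]]'; python3 - <<'E'
from h import *
c=viewer.calibration("wrist");im=viewer.capture("wrist");s=sense();print(s['eef_pos'],s['force'])
cv2.imwrite('pics/w4.png',im[:,:,::-1])
P=np.array([610,-389]);
t=viewer.calibration("top");im=viewer.capture("top");cv2.imwrite('pics/t4.png',im[:,:,::-1])
for a in(1.25,1.35,1.45):
    th=np.radians(110)+a;q=[P[0]+105*np.cos(th),P[1]+105*np.sin(th)]
    print(a,q,proj(c,[*q,172]),proj(c,[*q,160]))
E
```

```text
time_s: 5.1
eef_pos: [505.9, -400.6, 308.6]
ee_rot: [-0.003, 0.994, 0.108, 0.001]
force: [4.6, 17.9, 2.8]
grip_width: 0.451
grip_force: 8.3
[ 505.92726764 -400.69181301  308.59487361] [ 3.81927724 19.07049905  4.38633732]
1.25 [np.float64(505.04195341906143), np.float64(-391.9679046334951)] [260.15674833 318.11016857] [262.11385438 300.66458462]
1.35 [np.float64(505.8626025323648), np.float64(-402.4313978672276)] [286.66930832 321.31194462] [286.43239782 303.65387173]
1.45 [np.float64(507.7237580979179), np.float64(-412.7606890133006)] [313.32110687 322.22057925] [310.8877334  304.50485749]
```

View pics/w4.png

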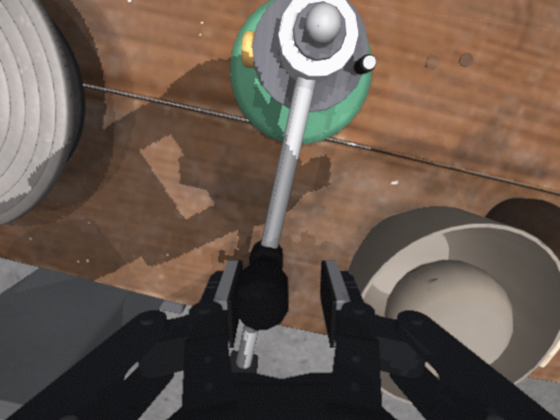

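The knob is at (263,295), about 1.25 rad from where it began. Either the arm started about 0.2 off the working stop, or something blocked it. I'll lift clear and look at the post's stop pins.

```bash
python3 steer.py '[[0,-5,0,0,0,0],[0,-9,0,0,0,0],[0,-9,0,0,0,0],[0,-9,-30,0,0,0],[-20,-9,-70,0,0,0],[-40,-9,-110,0,0,0],[-40,-9,-130,0,0,0],[-40,-9,-130,0,0,0]]'; python3 steer.py '[[30,0,0,0,0,0],[60,0,0,0,0,0],[60,0,0,0,0,0]]'; python3 - <<'E'
from h import *
c=viewer.calibration("wrist");im=viewer.capture("wrist");cv2.imwrite('pics/w5.png',im[:,:,::-1])
print(proj(c,(610,-389,165)),c['position'],rot(c['attitude']).round(2).tolist())
P=np.array([610,-389])
for a in(1.2,1.45):
    th=np.radians(110)+a;print(proj(c,[P[0]+105*np.cos(th),P[1]+105*np.sin(th),170]))
t=cv2.imread("pics/top0.png"); 
im=im[:,:,::-1];u,v=proj(c,(610,-389,165)).astype(int);v0=max(v-60,0);u0=max(u-60,0)
cr=cv2.resize(im[v0:v0+120,u0:u0+120],(420,420),interpolation=2)
w1=cv2.imread("pics/w1.png")[0:120,217:337];w1=cv2.resize(w1,(420,420),interpolation=2)
cv2.imwrite("pics/j.png",np.vstack([np.hstack([cr,w1])[:,:800],np.zeros((1,800,3),np.uint8)])) 
j=np.zeros((600,800,3),np.uint8);j[:420,:560]=im;j[:240,560:]=cv2.resize(cr,(240,240));j[240:480,560:]=cv2.resize(w1,(240,240));cv2.imwrite("pics/j.png",j)
E
```

```text
time_s: 6.0
eef_pos: [462.8, -404.2, 442.3]
ee_rot: [0.003, 0.994, 0.107, 0.002]
force: [0.7, -0.4, -0.7]
grip_width: 0.449
grip_force: 0.0
time_s: 6.3
eef_pos: [524.4, -390.0, 436.5]
ee_rot: [-0.001, 0.994, 0.109, -0.0]
force: [0.5, 0.0, -0.9]
grip_width: 0.448
grip_force: 0.0
[306.10878178 100.73047877] [ 601.44472636 -373.47248575  405.09189813] [[0.22, -0.93, -0.31], [-0.98, -0.21, -0.07], [-0.0, 0.31, -0.95]]
[272.12599438 235.9576521 ]
[304.73193522 239.48282306]
```

View pics/j.png

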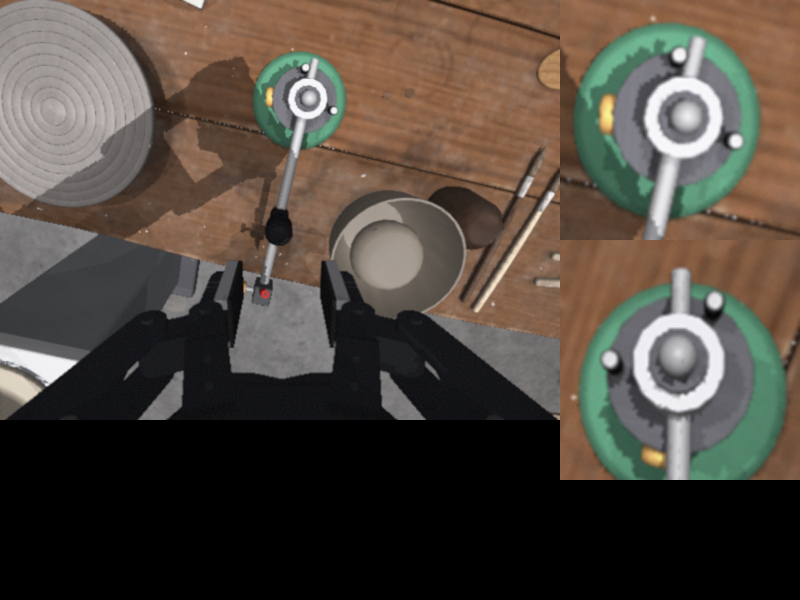

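The stub behind the post now rests against the far stop pin; at the start it was at the other one. So the arm is at its parking stop. Next, over the brown cup with the fingers closing along world x.

```bash
python3 steer.py '[[2,-30,0,0,0,-0.06],[4,-70,0,0,0,-0.15],[6,-115,0,0,0,-0.25],[8,-160,0,0,0,-0.35],[10,-205,0,0,0,-0.45],[12,-250,0,0,0,-0.55],[14,-295,0,0,0,-0.65],[16,-340,0,0,0,-0.75]]' 1.0 25; python3 - <<'E'
from h import *
s=sense();A=rot(s['ee_rot']);d=np.array([412.6,253.2,350])-s['eef_pos'];print(A.T@d, np.arctan2(A[1,1],A[0,1]))
E
```

```text
time_s: 7.15
eef_pos: [463.0, -54.4, 438.2]
ee_rot: [-0.0, 0.885, 0.466, -0.0]
force: [1.3, 0.2, -0.5]
grip_width: 1.001
grip_force: 0.0
[ 225.19156231 -215.49092827   88.18443056] -0.6010339109226956
```

```bash
python3 steer.py '[[31,-30,0,0,0,-0.08],[62,-60,10,0,0,-0.16],[94,-90,30,0,0,-0.25],[126,-120,45,0,0,-0.34],[158,-151,60,0,0,-0.43],[190,-182,75,0,0,-0.52],[225,-215,88,0,0,-0.6],[225,-215,88,0,0,-0.6]]'; python3 steer.py '[[0,0,0,0,0,0],[0,0,0,0,0,0],[0,0,0,0,0,0]]'; python3 - <<'E'
from h import *
s=sense();print(rot(s['ee_rot']).round(3).tolist())
c=viewer.calibration("wrist");im=viewer.capture("wrist");cv2.imwrite('pics/w6.png',im[:,:,::-1])
for n,X in(("brown",(412.6,253.2,63)),("green",(413.8,159.1,71))):print(n,proj(c,X))
t=viewer.capture("top");tc=viewer.calibration("top")
E
```

```text
time_s: 7.95
eef_pos: [413.0, 254.9, 348.5]
ee_rot: [-0.001, 0.706, 0.708, -0.002]
force: [0.1, -0.8, 0.0]
grip_width: 0.998
grip_force: 0.0
time_s: 8.25
eef_pos: [415.3, 250.5, 351.0]
ee_rot: [0.0, 0.709, 0.705, 0.0]
force: [-0.3, 0.4, -0.4]
grip_width: 0.999
grip_force: 0.0
[[0.006, 1.0, 0.001], [1.0, -0.006, 0.0], [0.0, 0.001, -1.0]]
brown [279.22651198 203.74114278]
green [281.39275561 305.41872218]
```

View pics/w6.png

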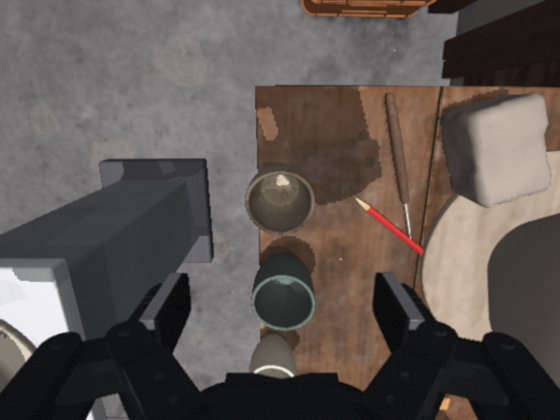

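The wrist view has the brown rim centred near (280,201), against a prediction of (279,204), so the cup is within 3 mm of (413,255). The fingers are clear of the green cup at (283,293). Descending on the cup.

```bash
python3 steer.py '[[3,-2,0,0,0,0],[3,-2,35,0,0,0],[3,-2,70,0,0,0],[3,-2,105,0,0,0],[3,-2,130,0,0,0],[3,-2,148,0,0,0],[3,-2,156,0,0,0],[3,-2,156,0,0,0]]'; python3 steer.py '[[0,0,0,0,0,0],[0,0,0,0,0,0]]'
```

```text
time_s: 9.15
eef_pos: [412.9, 254.6, 194.3]
ee_rot: [-0.0, 0.708, 0.706, -0.001]
force: [0.7, 0.1, 0.6]
grip_width: 0.999
grip_force: 0.0
time_s: 9.35
eef_pos: [413.2, 254.8, 195.7]
ee_rot: [0.0, 0.708, 0.706, 0.001]
force: [0.9, -0.2, 0.5]
grip_width: 1.004
grip_force: 0.0
```

```bash
Z='[[0,0,0,0,0,0],[0,0,0,0,0,0],[0,0,0,0,0,0],[0,0,0,0,0,0]]'; python3 steer.py '[[0,0,0,0,0,0],[0,0,0,0,0,0],[0,0,0,0,0,0]]' 0.75 25; python3 steer.py '[[0,0,0,0,0,0],[0,0,0,0,0,0],[0,0,0,0,0,0],[0,0,0,0,0,0],[0,0,0,0,0,0],[0,0,0,0,0,0]]' 0.4 25; python3 steer.py '[[0,0,-2,0,0,0],[0,0,-5,0,0,0],[0,0,-10,0,0,0],[0,0,-10,0,0,0],[0,0,-10,0,0,0]]'
```

```text
time_s: 9.65
eef_pos: [413.0, 254.7, 195.0]
ee_rot: [0.0, 0.708, 0.706, 0.0]
force: [-0.7, -0.3, -0.6]
grip_width: 0.752
grip_force: 0.0
time_s: 10.25
eef_pos: [413.1, 254.7, 195.1]
ee_rot: [0.0, 0.708, 0.706, 0.0]
force: [-1.3, -0.7, 6.6]
grip_width: 0.683
grip_force: 26.7
time_s: 10.75
eef_pos: [412.9, 254.7, 204.8]
ee_rot: [0.0, 0.708, 0.706, 0.0]
force: [0.5, -1.3, -1.2]
grip_width: 0.69
grip_force: 27.3
```

The cup is held (27 N grip, opening 58 mm). I'll lift it and re-measure the wheel centre numerically from the top picture taken with the arm parked.

```bash
python3 steer.py '[[0,0,-20,0,0,0],[0,0,-45,0,0,0],[0,0,-75,0,0,0],[0,0,-100,0,0,0],[0,0,-115,0,0,0],[0,0,-115,0,0,0]]'; cat > wheel.py <<'E'
from h import *
def wheel(im,c,roi,z=61):
    hsv=cv2.cvtColor(im,cv2.COLOR_RGB2HSV);m=((hsv[...,1]<60)&(hsv[...,2]>70)).astype(np.uint8)
    k=np.zeros_like(m);u0,v0,u1,v1=roi;k[v0:v1,u0:u1]=1;m=cv2.morphologyEx(m*k,cv2.MORPH_OPEN,np.ones((3,3)))
    ct=max(cv2.findContours(m,0,1)[0],key=cv2.contourArea);h=cv2.convexHull(ct)[:,0,:]
    X=np.array([plane(c,p,z)[:2] for p in h])
    (cx,cy),r=cv2.minEnclosingCircle(X.astype(np.float32)[:,None])
    A=np.c_[2*X,np.ones(len(X))];s=np.linalg.lstsq(A,(X**2).sum(1),rcond=None)[0]
    return (cx,cy),r,s[:2],np.sqrt(s[2]+s[:2]@s[:2]),len(h)
E
python3 - <<'E'
from wheel import *
c=viewer.calibration("top")
for f in("top0","t4"):print(wheel(cv2.imread(f"pics/{f}.png")[:,:,::-1].copy(),c,(262,160,365,262)))
s=sense();A=rot(s['ee_rot']);print(A.T@(np.array([544,-225,s['eef_pos'][2]])-s['eef_pos']),s['eef_pos'])
E
```

```text
time_s: 11.35
eef_pos: [413.1, 254.8, 321.3]
ee_rot: [0.001, 0.708, 0.706, 0.002]
force: [0.2, -0.6, -2.4]
grip_width: 0.692
grip_force: 27.9
((547.634765625, -134.67745971679688), 107.02926635742188, array([ 548.07838942, -134.70953392]), np.float64(106.22301004205084), 41)
((525.4819946289062, -108.57463073730469), 140.86572265625, array([ 529.40375085, -121.54299767]), np.float64(121.41109149157214), 26)
[-4.79335858e+02  1.32508340e+02 -8.37817296e-02] [413.14084598 254.7887183  321.30603715]
```

```bash
python3 steer.py '[[-25,7,0,0,0,0],[-60,17,0,0,0,0],[-100,28,0,0,0,0],[-140,39,0,0,0,0],[-180,50,0,0,0,0],[-220,61,0,0,0,0],[-260,72,0,0,0,0],[-300,83,0,0,0,0]]'; python3 steer.py '[[-40,11,0,0,0,0],[-80,22,0,0,0,0],[-120,34,0,0,0,0],[-150,42,0,0,0,0],[-170,47,0,0,0,0],[-179,49,0,0,0,0],[-179,49,0,0,0,0],[-179,49,0,0,0,0]]'
python3 - <<'E'
from wheel import *
c=viewer.calibration("wrist");im=viewer.capture("wrist");cv2.imwrite("pics/w7.png",im[:,:,::-1])
print([proj(c,(547+106*a,-135+106*b,61)).round() for a,b in((1,0),(-1,0),(0,1),(0,-1))])
u,v=proj(c,(547,-135,61)).astype(int);print(u,v)
for vb in(v+20,v+60):print(wheel(im,c,(max(u-150,0),max(v-150,0),u+150,vb)))
E
```

```text
time_s: 12.15
eef_pos: [494.9, -47.3, 318.4]
ee_rot: [-0.001, 0.708, 0.706, -0.0]
force: [0.6, 0.5, -0.3]
grip_width: 0.689
grip_force: 27.9
time_s: 12.95
eef_pos: [543.1, -223.9, 319.1]
ee_rot: [-0.001, 0.708, 0.706, -0.0]
force: [-0.1, 0.4, -1.6]
grip_width: 0.685
grip_force: 27.9
[array([445.,  94.]), array([132.,  95.]), array([289., -96.]), array([288., 240.])]
288 93
((546.26611328125, -131.27932739257812), 103.67719268798828, array([ 547.51678888, -134.44301031]), np.float64(103.40802676328279), 14)
((547.7891845703125, -137.427734375), 105.22135925292969, array([ 547.83839077, -137.64238403]), np.float64(105.01699434153588), 24)
```

Both views agree on the wheel centre, about (547.5,-135.5). Moving over it and lowering.

```bash
python3 steer.py '[[20,1,0,0,0,0],[45,2,0,0,0,0],[68,3,0,0,0,0],[82,4,0,0,0,0],[88,4,0,0,0,0],[88,4,0,0,0,0],[88,4,0,0,0,0],[88,4,0,0,0,0]]'; python3 steer.py '[[0,0,10,0,0,0],[0,0,25,0,0,0],[0,0,38,0,0,0],[0,0,48,0,0,0],[0,0,54,0,0,0],[0,0,58,0,0,0],[0,0,58,0,0,0],[0,0,58,0,0,0]]'; python3 steer.py '[[0,0,0,0,0,0],[0,0,0,0,0,0]]'
```

```text
time_s: 13.8
eef_pos: [547.5, -137.5, 319.7]
ee_rot: [0.0, 0.709, 0.706, -0.0]
force: [0.6, 0.0, -1.6]
grip_width: 0.682
grip_force: 27.9
time_s: 14.6
eef_pos: [547.7, -136.8, 262.1]
ee_rot: [0.0, 0.708, 0.706, 0.0]
force: [0.1, -0.2, -1.3]
grip_width: 0.685
grip_force: 27.9
time_s: 14.8
eef_pos: [547.6, -136.8, 262.1]
ee_rot: [0.0, 0.708, 0.706, 0.0]
force: [-0.4, 0.3, -1.5]
grip_width: 0.684
grip_force: 27.9
```

```bash
python3 steer.py '[[0.4,0,1,0,0,0],[0.8,0,2,0,0,0],[1,0,3,0,0,0],[1,0,4,0,0,0],[1,0,4,0,0,0],[1,0,4,0,0,0]]';  python3 steer.py '[[0,0,0.7,0,0,0],[0,0,0.7,0,0,0],[0,0,1,0,0,0],[0,0,1,0,0,0]]'
```

```text
time_s: 15.4
eef_pos: [547.6, -135.8, 257.7]
ee_rot: [-0.0, 0.708, 0.706, -0.0]
force: [-0.3, -0.4, -1.4]
grip_width: 0.687
grip_force: 27.9
time_s: 15.8
eef_pos: [547.6, -135.8, 256.7]
ee_rot: [-0.0, 0.708, 0.706, 0.0]
force: [-0.6, 0.3, -2.2]
grip_width: 0.686
grip_force: 27.9
```

```bash
python3 steer.py '[[0,0,0.4,0,0,0],[0,0,0.8,0,0,0],[0,0,0.8,0,0,0],[0,0,0.8,0,0,0]]'
```

```text
time_s: 16.2
eef_pos: [547.6, -135.8, 256.3]
ee_rot: [0.0, 0.708, 0.706, 0.0]
force: [-2.2, 1.0, 5.5]
grip_width: 0.687
grip_force: 28.3
```

Contact at 5.5 N. Releasing in small steps, then rising.

```bash
python3 steer.py '[[0,0,0,0,0,0],[0,0,0,0,0,0],[0,0,0,0,0,0]]' 0.72; python3 steer.py '[[0,0,0,0,0,0],[0,0,0,0,0,0],[0,0,0,0,0,0],[0,0,0,0,0,0]]' 1.0;  python3 steer.py '[[0,0,-5,0,0,0],[0,0,-15,0,0,0],[0,0,-35,0,0,0],[0,0,-60,0,0,0],[0,0,-90,0,0,0],[0,0,-120,0,0,0],[0,0,-145,0,0,0],[0,0,-150,0,0,0]]'; python3 steer.py '[[-30,-30,0,0,0,0],[-60,-65,0,0,0,0],[-90,-100,0,0,0,0],[-120,-135,0,0,0,0],[-150,-170,0,0,0,0],[-170,-200,0,0,0,0],[-180,-210,0,0,0,0],[-180,-210,0,0,0,0]]'
python3 - <<'E'
from wheel import *
for n in("top","wrist"):
    c=viewer.calibration(n);im=viewer.capture(n);cv2.imwrite(f"pics/f{n}.png",im[:,:,::-1])
    u,v=proj(c,(547,-135,124));print(n,u,v)
    hsv=cv2.cvtColor(im,cv2.COLOR_RGB2HSV).astype(int)
    m=((hsv[...,1]>45)&(hsv[...,0]<35)).astype(np.uint8);
    k=np.zeros_like(m);cv2.circle(k,(int(u),int(v)),30 if n=="top" else 70,1,-1);m=cv2.morphologyEx(m*k,cv2.MORPH_CLOSE,np.ones((3,3)))
    cs=cv2.findContours(m,0,1)[0]
    if cs:
        q=max(cs,key=cv2.contourArea);print(cv2.minEnclosingCircle(q),cv2.boundingRect(q))
# change around bystanders between start and now
a=cv2.imread("pics/top0.png").astype(int);b=cv2.imread("pics/ftop.png").astype(int);d=abs(a-b).sum(2)
print("green",d[258:292,180:212].mean(),"cream",d[262:292,225:255].mean(),"brown place",d[262:294,142:172].mean())
E
```

```text
time_s: 16.5
eef_pos: [547.6, -135.8, 255.8]
ee_rot: [-0.0, 0.708, 0.706, 0.0]
force: [-0.5, 0.7, 0.4]
grip_width: 0.716
grip_force: 0.0
time_s: 16.9
eef_pos: [547.6, -135.8, 255.9]
ee_rot: [-0.0, 0.708, 0.706, 0.0]
force: [0.1, 0.1, 0.3]
grip_width: 0.999
grip_force: 0.0
time_s: 17.7
eef_pos: [547.5, -135.7, 409.7]
ee_rot: [0.003, 0.708, 0.706, 0.001]
force: [0.6, -0.4, 0.2]
grip_width: 0.999
grip_force: 0.0
time_s: 18.5
eef_pos: [335.8, -315.9, 405.5]
ee_rot: [-0.0, 0.709, 0.705, -0.0]
force: [-0.1, -0.0, 0.1]
grip_width: 1.003
grip_force: 0.0
top 316.1807956145648 205.57097843789626
((315.40625, 207.125), 13.608210563659668) (304, 194, 25, 27)
wrist 585.9081393578081 -40.54767847309731
((543.5, 8.0), 17.44286346435547) (528, 0, 32, 20)
green 11.771139705882353 cream 12.677777777777777 brown place 92.95416666666667
```

```bash
python3 steer.py '[[0,0,0,0,0,0],[0,0,0,0,0,0],[0,0,0,0,0,0]]'; python3 -c "
from rig import ctrl, viewer, finish_job, sense
print(finish_job())"
```

```text
time_s: 18.9
eef_pos: [337.4, -314.6, 405.9]
ee_rot: [-0.0, 0.708, 0.706, 0.0]
force: [-0.5, -0.3, -0.2]
grip_width: 0.999
grip_force: 0.0
the job is handed in; nothing more can be done
None
```

I handed the job in at 18.9 s, result not reported: the gauge arm is back against its parking stop (wrist force peaked at about 97 N there), the brown cup stands upright within about 3 mm of the wheel's middle, and the green and cream cups are where they were.

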